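# Clamp the filter cell shut with its draw latch

### The job

Clamp the two-part filter cell shut with its draw latch: swing the lever all the way back to its stop, bring the wire loop over so that its cross bar sits down behind the keeper's lip on the sliding half, then push the lever over forward and down past its dead point until it lies home on its stop, holding the halves together. Leave the latch closed and let go of it; do not disturb the beaker, vial and dropper bottle that stand close by.

Things in the scene. Friction and masses are not known exactly. Their poses are not given: they have to be found in the camera images.
- cell: filter cell fixed to the worktop: aluminium plate 240 x 120 x 12 mm, on it two white blocks 90 mm wide, tops at 50 mm, and a steel draw latch. Origin: centre of the plate's underside, on the worktop. +x runs along the length from the fixed half (with the lever) to the sliding half (with the keeper), +z up. Position and yaw vary. Angles below: in its x-z plane, from +x upward
- lever_hinge (a point): axis of the lever (along the cell's y), at x = -50, z = 76 mm in the cell's frame. The steel lever, 78 mm from axis to rounded end, 24 mm wide (32 mm at the end paddle) and 8 to 10 mm thick, swings about it in the x-z plane
- lever (a joint): rad, stop to stop: 0 = fully back, handle at 142 deg (up and away from the keeper); grows as it swings up and forward; 2.304 = fully forward, handle over the loop at 10 deg. Handle angle = 142 deg - joint. Friction 0.08 N m holds it where left. With the loop hooked a spring resists (6 to 12 N at the handle's end) up to the dead point near 2.1, then it snaps home and holds
- lever_tip (a point): middle of the rounded end of the lever's handle, 78 mm from its axis
- loop_hinge (a point): axis on which the loop turns, carried by the lever 20 mm from the lever's axis, at the angle (handle angle - 202 deg), so below the lever axis while the lever is back
- loop (a joint): rad, angle between handle and loop: 0 = loop points along the handle; grows as the loop swings forward and down to the keeper; loop angle = handle angle - this joint. Friction 0.06 N m: the loop stays where it is left and turns along with the lever. Lever back and loop seated: about 2.36
- loop_bar (a point): middle of the loop's cross bar: round steel, 8 mm thick, 66 mm long along the cell's y, 110 mm from the loop's axis. Two 6 mm side wires, 60 mm apart, join it to the axis and pass either side of lever and keeper. To press it fully down, push on its far (+x) half: a blunt finger centred on it meets the lip first
- keeper (a point): on the steel keeper's bearing face (looks to +x), 72 mm high, level with the seated bar's centre (ledge at 68 mm). Keeper 36 mm wide; its lip, 78.5 to 83.5 mm high, juts 5 mm past the face: the bar's centre must come down over 9 mm past the face, then is drawn in under the lip. Lever fully back: 12 mm past; lever over 0.12 rad off its stop: it lands on the lip. Axes as the cell's
- half (a joint): travel of the sliding half towards the fixed half in m: 0 = open (23 mm gap, held there by springs of 1800 N/m, 5 N preload), about 0.020 = drawn onto the 3 mm gasket by the closed latch
- beaker_near: clear glass beaker, 76 x 83 x 73 mm, standing free beside the cell; origin at the centre of its underside
- vial_near: clear vial with white cap, 34 mm across, 66 mm high, standing free beside the cell; origin at the centre of its underside
- bottle_near: amber dropper bottle, 33 mm across, 76 mm high, standing free beyond the sliding half; origin at the centre of its underside

How it is judged:
By the outcome, as a careful person would: the job done as asked, in the order asked, and still so for the second after the job is handed in, with the robot touching nothing.
It also fails if it takes over 58 s, if anything falls off the work surface, if the arm or the gripper's body presses on something with over 40 N, if the wrist force passes 120 N, or if a joint passes its speed limit or range.

### The arm

A 7-joint arm with a two-finger parallel gripper is mounted at the origin on a cart in front of the work surface, level with it; the furniture and walls round the work are solid. World frame = base frame: x ahead of the robot, y to its left, z up, the work surface at z = 0. Lengths are in m, angles in rad, forces in N, time in s.
With the tool pointing down it reaches from about 0.425 to 1.025 m from the base axis. Payload 3.6 kg.
Tool frame: the origin (TCP) lies midway between the tips of the shut fingers; the grasp point (between the pads) lies 19 mm behind it (robot.grip_point_offset is the distance from the TCP to the grasp point, in m); z points along the fingers, y is the line along which they close (so a half turn about z gives the same grasp; the last joint's range is limited). The gripper opens to 85 mm and grips with 20 to 120 N. Pads are 22 mm wide; open, the fingers measure 114 mm over their backs; the gripper's body (76 mm by 85 mm) begins 54 mm behind the grasp point. The pads swing forward as they close: fully open they stand 13 mm farther back than shut.
Start: joints at [-1.22, 0.591, 0.048, 1.609, -0.033, 0.943, -0.034], TCP at [0.312, 0.654, 0.231] pointing down, gripper open.
Joint ranges: [-2.69, 2.69], [-0.47, 2.24], [-1.27, 1.36], [0.19, 2.51], [-1.53, 4.68], [0.08, 2.07], [-3.09, 3.09]. Speed limits (rad/s): [2.57, 2.57, 3.14, 3.14, 3.14, 3.14, 3.14].

### API

Orientations are given as a unit quaternion [x, y, z, w].
In Python, from cell import observe, viewer, robot gives the robot as it stands.
- The arm moves only by the tool jog_arm, never from a script. Its argument "motion" is a list of rows, each a list of 6 numbers: the shift along the tool's x, y, z in units of 20 mm (1.0 is 20 mm), then the turn, a rotation vector about the tool's x, y, z in units of pi/2 rad (1.0 is pi/2 rad). A call has 1 to 12 rows; each row shifts and turns the commanded pose from where the row before left it, along the tool's axes as they then stand; what a row does not reach is not made up. A row lasts 1/10 s, in which the tool goes at most 50 mm and 8.59 degrees, less where a joint would pass 70% of its speed; a pose out of reach is approached as far as the arm can. A call with a number of a shift or a turn outside -1 to 1 is refused whole. A call with a gripper value outside its range is refused whole. "gripper" is the finger opening in mm, from 0 to 85.4, set as the call begins (left out, the last holds). The fingers move at their own pace and stop on an object; "grip_force" is the grip in N (left out, the last holds). Time passes only in rows, so rows that do not move let the fingers close. It gives the time, the measured TCP pose, the force, the opening and the grip force at its end, in the units of the state.
- observe(): the state, without advancing time (a new reading comes with each control period).
- viewer.get_image(name): name is "scene" or "top" or "wrist"; returns the picture (420x560x3 uint8, blue, green, red); there is no depth.
- viewer.camera_info(name): a dict with "fovy" (degrees; the focal length in pixels is half the picture's height over the tangent of half this angle, whatever the lens; pixels are square), "cx", "cy" (the principal point, pixels), "k1" (the pictures are not rectified: a ray, as slopes to the right and down, at radius r is drawn at 1 + k1 r^2 times it, then the intrinsics apply), "eye" and "attitude" of the camera in the world; the wrist camera has in their place "tool_from_camera" (4x4, takes a point from camera to tool coordinates, whose origin is the TCP and whose axes are the flange's). Camera axes: x right, y up, looking along -z (the intrinsics and any distortion apply to the point x, -y, -z); pixel columns grow to the right and rows downward; lengths in m; the calibration is good to about 2 mm. A picture is of the moment at which its call begins: read the wrist's pose just before it. camera_info takes no time and is no camera call.
- robot.finish_job(): hands the job in; it is judged then, once.
The state is a dict: "time": time; "joint_pos": joint angles; "qvel": joint speeds; "joint_efforts": joint torques, N m; "eef_pos": TCP position; "ee_rot": TCP orientation; "force": force on the tool from outside, world axes, zero at the start; "torque": the same for the moment, N m; "gripper_width": finger opening in m; "gripper_force": force on a finger pad.
Only numpy, scipy, OpenCV 4.12 (cv2) and the standard library are available. Lean on these libraries where they do the work, as an engineer would, in place of code of your own. Each camera call takes 0.05 s, during which the arm holds its last target. There are 200 camera calls.

## Working session

There is one attempt and no reset: what is moved stays moved. The work goes in short steps, Python scripts to look and compute and a tool call to move; the robot and the scene stay as the last step left them, time stands still between calls to the robot, and variables do not carry over. Pictures are saved under pics/ and viewed, at most 10 in all, crops included, and the job is handed in when it is done.

Besides the shell and the picture viewer there is one more tool, called after ">>>" in YAML: its name, and indented under it one key for each argument. jog_arm: Moves the arm, as the interface text tells. Shifts and turns lie within -1 to 1; 1 stands for 20 mm of shift or pi/2 rad of turn. Its arguments: {"type":"object","properties":{"motion":{"type":"array"},"gripper":{"type":"number"},"grip_force":{"type":"number"}},"required":["motion"]}

```bash
mkdir -p pics; ls
python3 - <<'E'
from cell import observe, viewer, robot
import cv2
s=observe(); print({k:(v if not hasattr(v,'round') else v) for k,v in s.items()})
for n in ("scene","top"):
    print(n,viewer.camera_info(n)); cv2.imwrite(f"pics/{n}0.png",viewer.get_image(n))
print(viewer.camera_info("wrist"))
a=cv2.imread("pics/scene0.png")
E
```

```text
pics
{'time': 0.0, 'joint_pos': array([-1.21952272,  0.59211246,  0.04829891,  1.6098713 , -0.03330876,
        0.94266819, -0.03371497]), 'qvel': array([-0.00171176, -0.00066001, -0.00076134, -0.0002045 ,  0.00100108,
       -0.00081127, -0.00018075]), 'joint_efforts': array([ 1.88234975e-03, -5.48692024e+01,  1.54693466e+00, -1.98128664e+01,
        9.39898164e-03,  8.79876141e-03,  1.89573967e-06]), 'eef_pos': array([0.31156347, 0.65370519, 0.23012737]), 'ee_rot': array([ 2.20528938e-01,  9.75379781e-01, -1.11110818e-03, -1.89736233e-04]), 'force': array([ 0.6199695 , -0.24528576, -0.42238036]), 'torque': array([ 0.00541517,  0.00903736, -0.02815428]), 'gripper_force': 0.0, 'gripper_width': 0.08541298487847326}
scene {'fovy': 46.07048210730055, 'cx': 282.4620582906432, 'cy': 208.22844269232553, 'k1': -0.049635527349345905, 'eye': array([ 0.11501952, -0.85468042,  0.57685558]), 'attitude': array([ 0.45202449, -0.15270408, -0.2991123 ,  0.82636986])}
top {'fovy': 48.869436153496906, 'cx': 283.21034855651345, 'cy': 211.54671846030615, 'k1': -0.01308732780155255, 'eye': array([ 0.38199765, -0.2983709 ,  0.98119279]), 'attitude': array([ 0.06014279, -0.07364815, -0.69692516,  0.7108123 ])}
{'fovy': 58.8241466748511, 'cx': 279.96707715947645, 'cy': 211.6986304559407, 'k1': -0.011509280477111429, 'tool_from_camera': array([[-3.83185168e-04,  9.56628492e-01,  2.91310456e-01,
         7.48612851e-02],
       [ 9.99999893e-01,  4.41853005e-04, -1.35608063e-04,
         7.82807193e-04],
       [-2.58442937e-04,  2.91310373e-01, -9.56628559e-01,
        -1.41454841e-01],
       [ 0.00000000e+00,  0.00000000e+00,  0.00000000e+00,
         1.00000000e+00]])}
```

View pics/scene0.png

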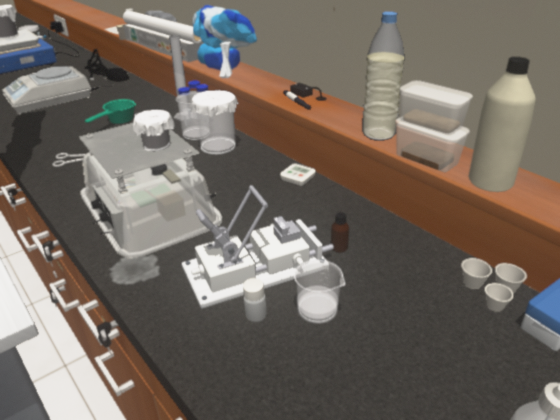

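View pics/top0.png

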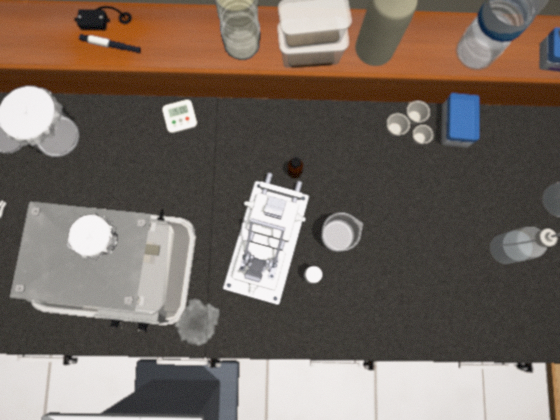

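Scene: cell around (258,255), lever partly raised and loop standing up, with vial (255,300), beaker (318,292) and bottle (340,233). In the top view the cell runs from (252,290) to (283,190), with the keeper end up. I'll enlarge both.

Run:
```python
import cv2,numpy as np
a=cv2.imread("pics/scene0.png")[170:330,170:370]; b=cv2.imread("pics/top0.png")[150:310,205:370]
A=cv2.resize(a,None,fx=4,fy=3.75,interpolation=cv2.INTER_CUBIC) if 0 else cv2.resize(a,None,fx=3.7,fy=3.7,interpolation=cv2.INTER_CUBIC)
B=cv2.resize(b,None,fx=3.7,fy=3.7,interpolation=cv2.INTER_CUBIC)
cv2.imwrite("pics/scene0c.png",A);cv2.imwrite("pics/top0c.png",B);print(A.shape,B.shape)
```

```text
(592, 740, 3) (592, 610, 3)
```

View pics/scene0c.png

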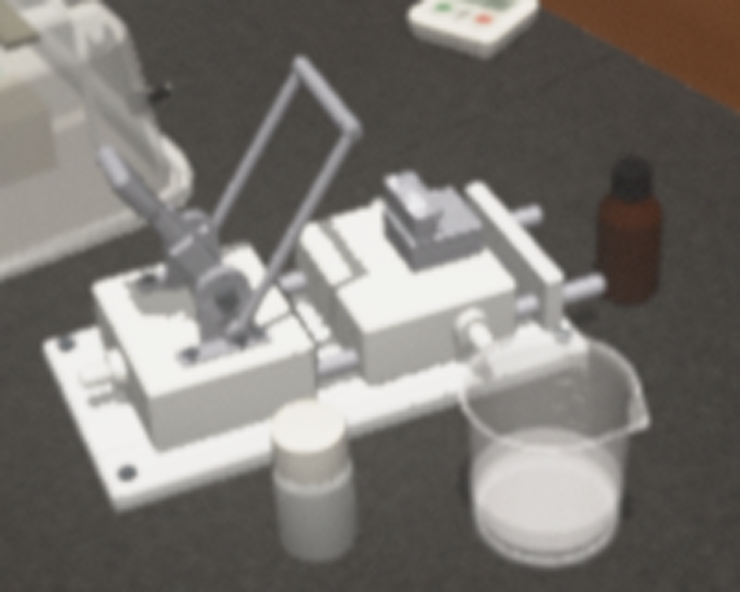

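View pics/top0c.png

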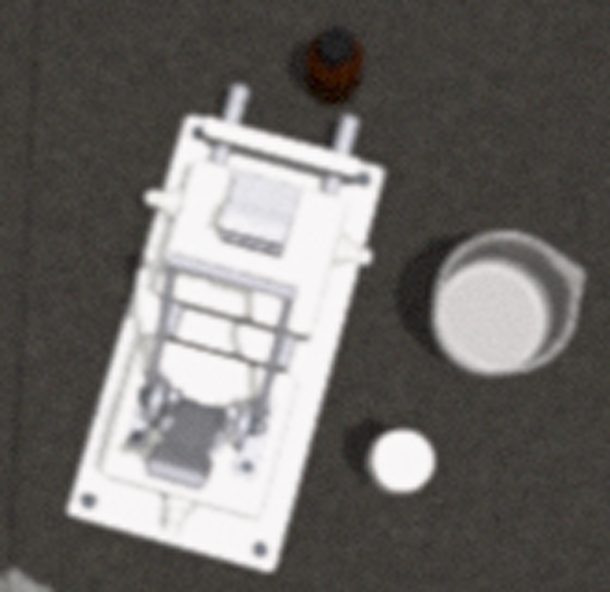

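Crops (3.7x). Scene: bar ends at (300,62) and (355,130), lever tip at (108,155), plate corners at (45,345), (120,495) and (588,345). Top: plate corners at (188,118), (384,168), (274,572) and (68,513), bar ends at (167,263) and (293,292), lever tip at (180,476), vial cap at (402,461), bottle cap at (336,47), beaker base at (492,318). Next I'll fit pose and joints.

```bash
cat > h.py <<'E'
import numpy as np, cv2
from scipy.spatial.transform import Rotation as R
from scipy.optimize import least_squares
from cell import observe, viewer, robot
def proj(n,P,state=None):
    c=viewer.camera_info(n)
    if n=="wrist":
        T=R.from_quat(state["ee_rot"]).as_matrix(); M=np.array(c["tool_from_camera"])
        Rc=T@M[:3,:3]; e=np.array(state["eef_pos"])+T@M[:3,3]
    else: Rc=R.from_quat(c["attitude"]).as_matrix(); e=c["eye"]
    p=(np.atleast_2d(P)-e)@Rc; s=np.c_[p[:,0]/-p[:,2],-p[:,1]/-p[:,2]]
    s=s*(1+c["k1"]*(s**2).sum(1,keepdims=True)); f=210/np.tan(np.radians(c["fovy"]/2))
    return s*f+[c["cx"],c["cy"]]
def world(pose,P): # cell frame -> world
    x,y,w=pose; c,s=np.cos(w),np.sin(w); P=np.atleast_2d(P)
    return np.c_[x+c*P[:,0]-s*P[:,1],y+s*P[:,0]+c*P[:,1],P[:,2]]
def latch(q,l):
    h=np.radians(142)-q; H=np.array([-.05,0,.076]); d=lambda a:np.array([np.cos(a),0,np.sin(a)])
    tip=H+.078*d(h); lh=H+.02*d(h-np.radians(202)); bar=lh+.11*d(h-l); return tip,lh,bar
E
cat > fit.py <<'E'
from h import *
sc=lambda p:np.array(p)/3.7+[170,170]; tp=lambda p:np.array(p)/3.7+[205,150]
C=np.array([[.12,.06,.012],[.12,-.06,.012],[-.12,-.06,.012],[-.12,.06,.012]])
Y=np.array([0,.033,0])
def res(v):
    t,lh,b=latch(v[3],v[4]); W=lambda P:world(v[:3],P)
    r=[proj("top",W(C))-tp([[188,118],[384,168],[274,572],[68,513]]),
       proj("top",W([b+Y,b-Y]))-tp([[167,263],[293,292]]), proj("top",W(t))-tp([[180,476]]),
       proj("scene",W(C[[3,2,1]]))-sc([[45,345],[118,493],[588,345]]),
       proj("scene",W([b+Y,b-Y,t]))-sc([[300,62],[355,130],[108,155]])]
    return np.vstack(r).ravel()
o=least_squares(res,[.5,-.25,-.2,.3,1.5],loss="soft_l1"); print(o.x,o.fun.reshape(-1,2).round(1).tolist())
v=o.x; np.save("pose.npy",v)
for n,a in zip(("tip","lh","bar"),latch(*v[3:])): print(n,a.round(4),world(v[:3],a).round(4))
for nm,z,pt,pc in (("vial",.066,[402,461],None),("bottle",.076,[336,47],None),("beaker",.004,[492,322],None)):
    s=least_squares(lambda q:(proj("top",[[q[0],q[1],z]])-tp([pt])).ravel(),[.5,-.25]).x
    c,n=np.cos(v[2]),np.sin(v[2]); d=s-v[:2]; print(nm,s.round(3),"cell",(c*d[0]+n*d[1]).round(3),(-n*d[0]+c*d[1]).round(3))
E
python3 fit.py
```

```text
[ 0.50530266 -0.28204021 -0.24850399  0.395125    1.08595695] [[-0.7, -2.0], [0.0, -1.0], [0.2, -0.6], [-0.1, -0.2], [0.1, -1.3], [1.0, 0.4], [-1.0, -0.4], [-1.2, -0.7], [-1.3, 1.5], [0.7, -0.1], [-0.9, 0.8], [-0.4, 1.2], [0.3, 2.1]]
tip [-0.0882  0.      0.144 ] [[ 0.4198 -0.2603  0.144 ]]
lh [-0.0474  0.      0.0562] [[ 0.4593 -0.2704  0.0562]]
bar [0.0122 0.     0.1486] [[ 0.5172 -0.2851  0.1486]]
vial [ 0.433 -0.377] cell -0.047 -0.109
bottle [ 0.658 -0.338] cell 0.161 -0.017
beaker [ 0.517 -0.433] cell 0.048 -0.144
```

```bash
cat >> h.py <<'E'
def go(pts,start=None,yaw=True):
    """tool-axis shifts (units) & turn to reach cell-frame TCP points"""
    v=np.load("pose.npy"); s=observe(); p=np.array(s["eef_pos"]); T=R.from_quat(s["ee_rot"])
    w=v[2]; yc=np.array([-np.sin(w),np.cos(w),0]); xc=np.array([np.cos(w),np.sin(w),0])
    tgt=R.from_matrix(np.c_[-xc,yc,[0,0,-1]])
    d=p-np.r_[v[:2],0]; print("TCP in cell mm",(1e3*np.array([d@xc,d@yc,p[2]])).round(1),"F",s["force"].round(1),"t",s["time"].round(2),"w",round(s["gripper_width"],3))
    print("turn units",((T.inv()*tgt).as_rotvec()/(np.pi/2)).round(4))
    for q in pts:
        g=world(v[:3],q)[0]; print(q,g.round(3),"tool units total",(T.inv().apply(g-p)/.02).round(2)); p=g
E
python3 - <<'E'
from h import *
s=least_squares(lambda q:np.r_[proj("scene",[q])[0]-[153,118],proj("top",[q])[0]-[90,235]],[.5,.1,.2]); print(s.x.round(3),s.cost)
s=least_squares(lambda q:np.r_[proj("scene",[q])[0]-[193,150],proj("top",[q])[0]-[145,318]],[.4,.1,.2]); print("lid corner",s.x.round(3),s.cost)
go([[-.05,0,.40],[-.045,0,.20]])
E
```

```text
[0.485 0.012 0.204] 0.3267365775156048
lid corner [ 0.413 -0.113  0.195] 1918.7810388462005Traceback (most recent call last):
  File "<stdin>", line 4, in <module>
  File "h.py", line 25, in go
    d=p-np.r_[v[:2],0]; print("TCP in cell mm",(1e3*np.array([d@xc,d@yc,p[2]])).round(1),"F",s["force"].round(1),"t",s["time"].round(2),"w",round(s["gripper_width"],3))
                                                                                                                     ^^^^^^^^^^^^^^^
AttributeError: 'float' object has no attribute 'round'
```

```bash
sed -i 's/s\["time"\].round(2)/round(s["time"],2)/' h.py
python3 - <<'E'
from h import *
go([[-.05,0,.32],[-.045,0,.20]])
E
```

```text
TCP in cell mm [-417.9  859.4  230.2] F [-0.7  0.1  0.1] t 0.1 w 0.085
turn units [-1.300e-03 -1.000e-04 -1.249e-01]
[-0.05, 0, 0.32] [ 0.457 -0.27   0.32 ] tool units total [-26.42 -38.57  -4.41]
[-0.045, 0, 0.2] [ 0.462 -0.271  0.2  ] tool units total [-0.24  0.06  6.  ]
```

>>> jog_arm:
  motion:
    - [0,0,-0.9,0,0,0]
    - [-0.5,-0.5,-1,0,0,0]
    - [-1,-1,-1,0,0,0]
    - [-1,-1,-1,0,0,0]
    - [-1,-1,-0.5,0,0,0]
    - [-1,-1,0,0,0,0]
    - [-1,-1,0,0,0,0]
    - [-1,-1,0,0,0,0]
    - [-1,-1,0,0,0,0]
    - [-1,-1,0,0,0,0]
    - [-1,-1,0,0,0,0]
    - [-1,-1,0,0,0,0]
  gripper: 0

```text
time: 1.3
eef_pos: [0.4111, 0.3731, 0.3189]
ee_rot: [0.221, 0.975, -0.0, -0.0]
force: [0.3, 0.5, -0.2]
gripper_width: -0.0001
gripper_force: 0.0
```

>>> jog_arm:
  motion:
    - [-1,-1,0,0,0,0]
    - [-1,-1,0,0,0,0]
    - [-1,-1,0,0,0,0]
    - [-1,-1,0,0,0,0]
    - [-1,-1,0,0,0,0]
    - [-1,-1,0,0,0,0]
    - [-1,-1,0,0,0,0]
    - [-1,-1,0,0,0,0]
    - [-1,-1,0,0,0,0]
    - [-0.9,-1,0,0,0,0]
    - [-0.7,-1,0,0,0,0]
    - [-0.5,-1,0,0,0,0]

```text
time: 2.5
eef_pos: [0.5084, 0.0609, 0.319]
ee_rot: [0.221, 0.975, -0.0, -0.0]
force: [0.3, 0.6, -0.6]
gripper_width: 0.0004
gripper_force: 0.0
```

Run:
```python
from h import *
go([[-.05,0,.32],[-.045,0,.20]])
print(observe()["joint_pos"].round(2))
```

```text
TCP in cell mm [-81.3 333.2 319. ] F [ 0.3  0.6 -0.6] t 2.5 w 0.0
turn units [-3.000e-04 -1.000e-04 -1.255e-01]
[-0.05, 0, 0.32] [ 0.457 -0.27   0.32 ] tool units total [ -4.8  -16.03  -0.04]
[-0.045, 0, 0.2] [ 0.462 -0.271  0.2  ] tool units total [-0.25  0.05  6.  ]
[-0.43  0.22  0.27  1.99 -0.07  0.93  1.  ]
```

>>> jog_arm:
  motion:
    - [-0.3,-1,0,0,0,0]
    - [-0.3,-1,0,0,0,0]
    - [-0.3,-1,0,0,0,0]
    - [-0.3,-1,0,0,0,0]
    - [-0.3,-1,0,0,0,0]
    - [-0.3,-1,0,0,0,0]
    - [-0.3,-1,0,0,0,0]
    - [-0.3,-1,0,0,0,0]
    - [-0.3,-1,0,0,0,0]
    - [-0.3,-1,0,0,0,0]
    - [-0.3,-1,0,0,0,0]
    - [-0.3,-1,0,0,0,0]

```text
time: 3.7
eef_pos: [0.4694, -0.1859, 0.319]
ee_rot: [0.221, 0.975, 0.0, -0.0]
force: [0.7, 0.9, 0.1]
gripper_width: -0.0003
gripper_force: 0.0
```

>>> jog_arm:
  motion:
    - [-0.3,-1,0,0,0,0]
    - [-0.3,-1,0,0,0,0]
    - [-0.3,-1,0,0,0,0]
    - [-0.3,-1,0,0,0,0]
    - [0,0,0,0,0,-0.0625]
    - [0,0,0,0,0,-0.063]
    - [0,0,0,0,0,0]

```text
time: 4.4
eef_pos: [0.4568, -0.2678, 0.3189]
ee_rot: [0.124, 0.992, 0.0, -0.0]
force: [0.7, -0.9, -0.4]
gripper_width: 0.0003
gripper_force: 0.0
```

Run:
```python
from h import *
s=observe(); im=viewer.get_image("wrist"); cv2.imwrite("pics/w1.png",im)
go([[-.052,0,.20],[-.052,0,.12],[-.09,0,.12]])
v=np.load("pose.npy"); t,lh,b=latch(v[3],v[4]); Y=np.array([0,.033,0])
P=[b+Y,b-Y,t,[-.12,-.06,.012],[-.12,.06,.012],[.12,.06,.012],[.12,-.06,.012]]
print(proj("wrist",world(v[:3],np.array(P)),s).round(0).tolist())
```

```text
TCP in cell mm [-50.4   2.  319. ] F [-0.3  0.1  0.1] t 4.45 w -0.0
turn units [ 0.0002 -0.0004 -0.0007]
[-0.052, 0, 0.2] [ 0.455 -0.269  0.2  ] tool units total [ 0.08 -0.1   5.95]
[-0.052, 0, 0.12] [ 0.455 -0.269  0.12 ] tool units total [-0. -0.  4.]
[-0.09, 0, 0.12] [ 0.418 -0.26   0.12 ] tool units total [ 1.9 -0.   0. ]
[[313.0, 257.0], [241.0, 257.0], [277.0, 144.0], [226.0, 103.0], [329.0, 103.0], [322.0, 289.0], [233.0, 289.0]]
```

View pics/w1.png

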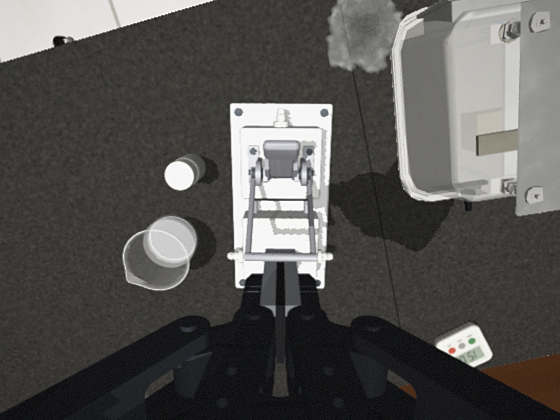

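The plate corners sit at (230,103) and (332,103), about 4 px right of prediction, so the cell is about 4 mm further in +y. The lever paddle is at (282,145) and the bar at row 257. I'll shift the pose and go down between lever and bar.

Run:
```python
from h import *
v=np.load("pose.npy"); v[:2]=world(v[:3],[0,.0035,0])[0,:2]; np.save("pose.npy",v)
go([[-.048,0,.20],[-.048,0,.122],[-.089,0,.122]])
```

```text
TCP in cell mm [-50.4  -1.5 319. ] F [-0.3  0.1  0.1] t 4.45 w -0.0
turn units [ 0.0002 -0.0004 -0.0007]
[-0.048, 0, 0.2] [ 0.46  -0.267  0.2  ] tool units total [-0.12  0.07  5.95]
[-0.048, 0, 0.122] [ 0.46  -0.267  0.122] tool units total [-0.  -0.   3.9]
[-0.089, 0, 0.122] [ 0.42  -0.257  0.122] tool units total [ 2.05 -0.    0.  ]
```

>>> jog_arm:
  motion:
    - [0,0.1,1,0,0,0]
    - [-0.1,0,1,0,0,0]
    - [0,0,1,0,0,0]
    - [0,0,1,0,0,0]
    - [0,0,1,0,0,0]
    - [0,0,1,0,0,0]
    - [0,0,1,0,0,0]
    - [0,0,1,0,0,0]
    - [0,0,1,0,0,0]
    - [0,0,0.85,0,0,0]
    - [0,0,0,0,0,0]

```text
time: 5.55
eef_pos: [0.4584, -0.2652, 0.1204]
ee_rot: [0.124, 0.992, 0.001, -0.002]
force: [-1.0, 0.5, 0.4]
gripper_width: -0.0001
gripper_force: 0.0
```

>>> jog_arm:
  motion:
    - [0.3,0,0,0,0,0]
    - [0.3,0,0,0,0,0]
    - [0.3,0,0,0,0,0]
    - [0.3,0,0,0,0,0]
    - [0.3,0,0,0,0,0]
    - [0.3,0,0,0,0,0]
    - [0.2,0,0,0,0,0]
    - [0,0,0,0,0,0]

```text
time: 6.35
eef_pos: [0.4194, -0.2561, 0.1222]
ee_rot: [0.124, 0.992, 0.0, -0.001]
force: [0.7, 0.3, 0.2]
gripper_width: -0.0001
gripper_force: 0.0
```

Run:
```python
from h import *
go([[-.093,0,.122]])
```

```text
TCP in cell mm [-89.6   0.5 122.2] F [0.7 0.3 0.2] t 6.35 w -0.0
turn units [ 0.0004 -0.0013  0.0003]
[-0.093, 0, 0.122] [ 0.416 -0.256  0.122] tool units total [ 0.17 -0.03  0.01]
```

Not at the stop yet; I'll push in small steps and read the force.

>>> jog_arm:
  motion:
    - [0.15,0,0,0,0,0]
    - [0.1,0,0,0,0,0]
    - [0,0,0,0,0,0]

```text
time: 6.65
eef_pos: [0.4162, -0.2554, 0.1224]
ee_rot: [0.124, 0.992, -0.0, 0.0]
force: [0.6, -0.1, 1.0]
gripper_width: 0.0001
gripper_force: 0.5
```

>>> jog_arm:
  motion:
    - [0.15,0,0,0,0,0]
    - [0,0,0,0,0,0]

```text
time: 6.85
eef_pos: [0.4153, -0.2553, 0.1229]
ee_rot: [0.123, 0.992, -0.001, 0.002]
force: [4.7, -0.7, 1.7]
gripper_width: -0.0001
gripper_force: 1.9
```

>>> jog_arm:
  motion:
    - [0.1,0,0,0,0,0]
    - [0,0,0,0,0,0]

```text
time: 7.05
eef_pos: [0.4148, -0.2554, 0.1232]
ee_rot: [0.123, 0.992, -0.001, 0.003]
force: [6.7, -1.1, 1.0]
gripper_width: -0.0001
gripper_force: 2.5
```

Stop found at about 6.7 N. Now I'll push the loop bar forward with the other side of the finger.

>>> jog_arm:
  motion:
    - [-0.5,0,0,0,0,0]
    - [-0.5,0,0,0,0,0]
    - [-0.5,0,0,0,0,0]
    - [-0.5,0,0,0,0,0]
    - [-0.5,0,0,0,0,0]
    - [-0.5,0,0,0,0,0]
    - [-0.5,0,0,0,0,0]
    - [-0.5,0,0,0,0,0]
    - [-0.5,0,0,0,0,0]
    - [-0.5,0,0,0,0,0]
    - [-0.5,0,0,0,0,0]
    - [0,0,0,0,0,0]

```text
time: 8.25
eef_pos: [0.52, -0.2815, 0.1224]
ee_rot: [0.123, 0.992, -0.0, 0.001]
force: [-0.9, 0.6, -0.6]
gripper_width: -0.0002
gripper_force: 0.0
```

Run:
```python
from h import *
s=observe()
a=viewer.get_image("scene")[140:330,150:370]; b=viewer.get_image("wrist")
go([[.016,0,.123]])
A=cv2.resize(a,None,fx=3,fy=3,interpolation=cv2.INTER_CUBIC)
cv2.imwrite("pics/s2.png",A); cv2.imwrite("pics/w2.png",b)
v=np.load("pose.npy"); 
for l in (1.4,1.6):
  t,lh,bar=latch(0,l); Y=np.array([0,.033,0]); P=world(v[:3],np.array([bar+Y,bar-Y,t,lh]))
  print(l,bar,((proj("scene",P)-[150,140])*3).round(0).tolist())
```

```text
TCP in cell mm [ 12.4   0.5 122.4] F [-0.4 -0.3 -0. ] t 8.35 w -0.0
turn units [-0.0001  0.0004  0.0006]
[0.016, 0, 0.123] [ 0.522 -0.283  0.123] tool units total [-0.18 -0.02 -0.03]
1.4 [0.01200442 0.         0.15561008] [[297.0, 129.0], [343.0, 185.0], [109.0, 261.0], [244.0, 322.0]]
1.6 [0.03022493 0.         0.14334624] [[328.0, 141.0], [375.0, 196.0], [109.0, 261.0], [244.0, 322.0]]
```

View pics/s2.png

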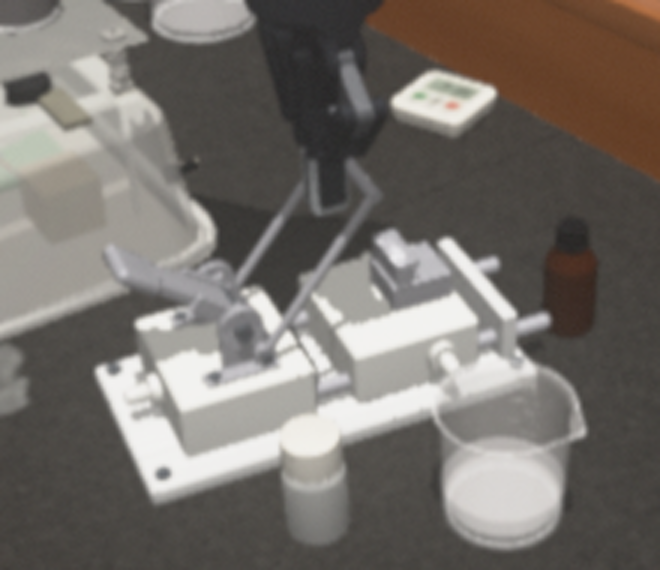

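Lever tip at (110,252), so it is at its stop. Loop bar's near end at (377,195), so loop ≈1.6 and bar ≈(30,143) mm. Both contacts suggest the cell sits about 2.5 mm further toward -x. Next I'll lift over the bar and press it down along its arc.

Run:
```python
from h import *
v=np.load("pose.npy"); v[:2]=world(v[:3],[-.0025,0,0])[0,:2]; np.save("pose.npy",v)
go([[.008,0,.123],[.008,0,.165],[.037,0,.165],[.037,0,.146],[.048,0,.131],[.060,0,.115],[.070,0,.0975],[.0755,0,.088]])
```

```text
TCP in cell mm [ 14.9   0.5 122.4] F [-0.4 -0.3 -0. ] t 8.35 w -0.0
turn units [-0.0001  0.0004  0.0006]
[0.008, 0, 0.123] [ 0.511 -0.28   0.123] tool units total [ 0.35 -0.02 -0.03]
[0.008, 0, 0.165] [ 0.511 -0.28   0.165] tool units total [-0.  -0.  -2.1]
[0.037, 0, 0.165] [ 0.54  -0.287  0.165] tool units total [-1.45 -0.    0.  ]
[0.037, 0, 0.146] [ 0.54  -0.287  0.146] tool units total [0.   0.   0.95]
[0.048, 0, 0.131] [ 0.55  -0.29   0.131] tool units total [-0.55 -0.    0.75]
[0.06, 0, 0.115] [ 0.562 -0.293  0.115] tool units total [-0.6 -0.   0.8]
[0.07, 0, 0.0975] [ 0.572 -0.295  0.098] tool units total [-0.5  -0.    0.88]
[0.0755, 0, 0.088] [ 0.577 -0.297  0.088] tool units total [-0.27 -0.    0.48]
```

>>> jog_arm:
  motion:
    - [0.35,0,0,0,0,0]
    - [0,0,-0.7,0,0,0]
    - [0,0,-0.7,0,0,0]
    - [0,0,-0.8,0,0,0]
    - [-0.7,0,0,0,0,0]
    - [-0.75,0,0,0,0,0]
    - [0,0,0.5,0,0,0]
    - [0,0,0.45,0,0,0]
    - [0,0,0,0,0,0]

```text
time: 9.25
eef_pos: [0.538, -0.2857, 0.1454]
ee_rot: [0.123, 0.992, 0.001, -0.002]
force: [-0.1, 1.2, -0.4]
gripper_width: 0.0
gripper_force: 0.0
```

>>> jog_arm:
  motion:
    - [-0.28,0,0.38,0,0,0]
    - [-0.28,0,0.37,0,0,0]
    - [-0.3,0,0.4,0,0,0]
    - [-0.3,0,0.4,0,0,0]
    - [-0.25,0,0.43,0,0,0]
    - [-0.25,0,0.44,0,0,0]
    - [-0.27,0,0.4,0,0,0]
    - [0,0,0,0,0,0]

```text
time: 10.05
eef_pos: [0.5766, -0.2954, 0.0893]
ee_rot: [0.123, 0.992, 0.0, -0.001]
force: [0.5, -0.0, -0.0]
gripper_width: -0.0001
gripper_force: 0.0
```

Run:
```python
from h import *
s=observe()
a=viewer.get_image("scene")[140:330,150:370]
go([[.077,0,.088],[.077,0,.074]])
A=cv2.resize(a,None,fx=3.1,fy=3.1,interpolation=cv2.INTER_CUBIC)
cv2.imwrite("pics/s3.png",A)
```

```text
TCP in cell mm [74.8  0.8 90. ] F [-0.   0.4  0.3] t 10.1 w 0.0
turn units [ 0.0002 -0.001   0.0007]
[0.077, 0, 0.088] [ 0.578 -0.297  0.088] tool units total [-0.11 -0.04  0.1 ]
[0.077, 0, 0.074] [ 0.578 -0.297  0.074] tool units total [-0.  -0.   0.7]
```

View pics/s3.png

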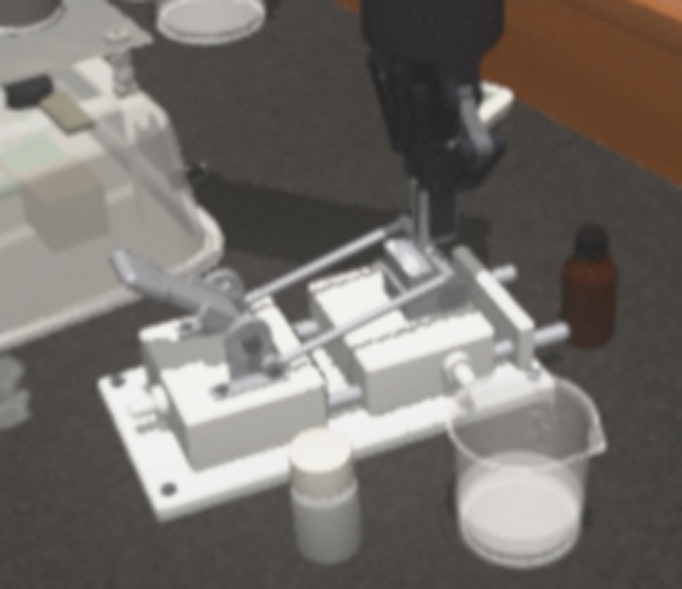

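The bar is at the lip's outer edge (bar from (400,225) to (450,270)), the finger is on top of it, and the lever is still back. I'll press on down.

>>> jog_arm:
  motion:
    - [-0.12,0,0.2,0,0,0]
    - [0,0,0.2,0,0,0]
    - [0,0,0.2,0,0,0]
    - [0,0,0,0,0,0]

```text
time: 10.5
eef_pos: [0.5785, -0.2962, 0.0784]
ee_rot: [0.124, 0.992, 0.0, -0.0]
force: [-0.8, 0.4, 0.1]
gripper_width: 0.0001
gripper_force: 0.0
```

>>> jog_arm:
  motion:
    - [0,0,0.15,0,0,0]
    - [0,0,0,0,0,0]

```text
time: 10.7
eef_pos: [0.5791, -0.2966, 0.0761]
ee_rot: [0.124, 0.992, 0.0, 0.0]
force: [0.1, -0.9, 0.4]
gripper_width: 0.0001
gripper_force: 0.4
```

Run:
```python
from h import *
go([[.077,0,.074]])
```

```text
TCP in cell mm [77.6  0.6 76.1] F [ 0.1 -0.9  0.4] t 10.7 w 0.0
turn units [0.     0.0002 0.0005]
[0.077, 0, 0.074] [ 0.578 -0.297  0.074] tool units total [ 0.03 -0.03  0.1 ]
```

>>> jog_arm:
  motion:
    - [0,0,0.12,0,0,0]
    - [0,0,0.05,0,0,0]
    - [0,0,0,0,0,0]

```text
time: 11.0
eef_pos: [0.5792, -0.2967, 0.0754]
ee_rot: [0.124, 0.992, 0.001, 0.0]
force: [-3.4, 2.3, 18.3]
gripper_width: 0.0001
gripper_force: 8.8
```

Run:
```python
from h import *
go([[.077,0,.074]])
```

```text
TCP in cell mm [77.8  0.5 75.4] F [-3.4  2.3 18.3] t 11.0 w 0.0
turn units [0.0007 0.0004 0.0003]
[0.077, 0, 0.074] [ 0.578 -0.297  0.074] tool units total [ 0.04 -0.02  0.07]
```

Solid contact at 75.4 mm, where a seated bar's top should be. I'll lift and go round behind the lever.

>>> jog_arm:
  motion:
    - [0,0,-0.5,0,0,0]
    - [0,0,-1,0,0,0]
    - [0,0,-1,0,0,0]
    - [0,0,-1,0,0,0]
    - [0,0,-1,0,0,0]
    - [0.9,0,-0.2,0,0,0]
    - [1,0,0,0,0,0]
    - [1,0,0,0,0,0]
    - [1,0,0,0,0,0]
    - [1,0,0,0,0,0]
    - [1,0,0,0,0,0]
    - [1,0,0,0,0,0]

```text
time: 12.2
eef_pos: [0.4443, -0.2625, 0.1666]
ee_rot: [0.124, 0.992, -0.0, 0.0]
force: [-0.5, -0.3, 0.1]
gripper_width: 0.0
gripper_force: 0.0
```

>>> jog_arm:
  motion:
    - [1,0,0,0,0,0]
    - [1,0,0,0,0,0]
    - [1,0,0,0,0,0]
    - [1,0,0,0,0,0]
    - [0,0,0,0,0,0]

```text
time: 12.7
eef_pos: [0.364, -0.2419, 0.1663]
ee_rot: [0.124, 0.992, 0.001, -0.002]
force: [-0.2, -0.6, 0.5]
gripper_width: 0.0001
gripper_force: 0.0
```

Run:
```python
from h import *
a=viewer.get_image("scene")[170:300,170:350]
go([[-.142,0,.16],[-.142,0,.113],[-.09,0,.113]])
A=cv2.resize(a,None,fx=4,fy=4,interpolation=cv2.INTER_CUBIC)
cv2.imwrite("pics/s4.png",A)
```

```text
TCP in cell mm [-141.6    0.4  166.6] F [-0.3  0.4  0.1] t 12.75 w -0.0
turn units [ 0.0002 -0.0003 -0.0001]
[-0.142, 0, 0.16] [ 0.366 -0.243  0.16 ] tool units total [ 0.02 -0.02  0.33]
[-0.142, 0, 0.113] [ 0.366 -0.243  0.113] tool units total [-0.   -0.    2.35]
[-0.09, 0, 0.113] [ 0.417 -0.256  0.113] tool units total [-2.6  0.  -0. ]
```

View pics/s4.png

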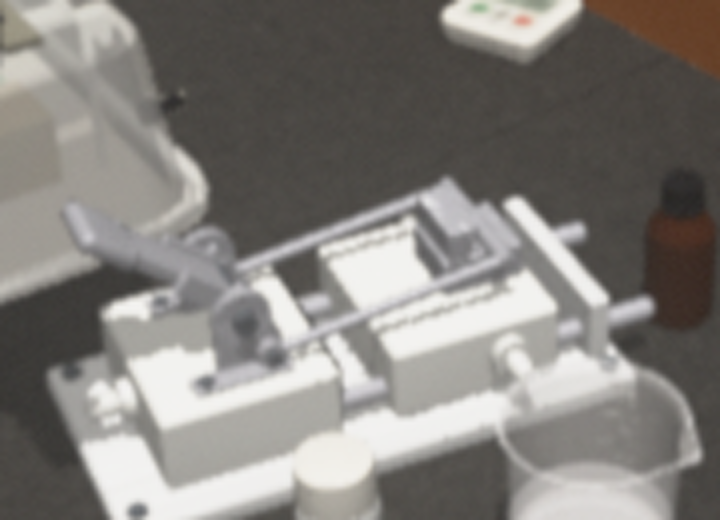

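The bar is down behind the keeper lip (loop's near end at (505,265)) and the lever is on its back stop. Now I'll drop behind the handle and swing it over.

>>> jog_arm:
  motion:
    - [0,0,0.9,0,0,0]
    - [0,0,0.9,0,0,0]
    - [0,0,0.85,0,0,0]
    - [-0.5,0,0,0,0,0]
    - [-0.5,0,-0.05,0,0,0]
    - [-0.5,0,-0.05,0,0,0]
    - [-0.4,0,-0.1,0,0,0]
    - [-0.4,0,-0.15,0,0,0]
    - [0,0,0,0,0,0]

```text
time: 13.65
eef_pos: [0.3929, -0.2492, 0.1199]
ee_rot: [0.126, 0.992, 0.007, -0.018]
force: [-32.3, 2.8, 27.4]
gripper_width: -0.0005
gripper_force: 16.0
```

Run:
```python
from h import *
go([[-.066,0,.136],[-.0487,0,.141],[-.0313,0,.1374],[-.0165,0,.1276],[-.0046,0,.1143]])
```

```text
TCP in cell mm [-114.5    0.7  119.9] F [-32.3   2.8  27.4] t 13.65 w -0.0
turn units [ 0.0057 -0.0238 -0.0025]
[-0.066, 0, 0.136] [ 0.44  -0.262  0.136] tool units total [-2.39 -0.02 -0.9 ]
[-0.0487, 0, 0.141] [ 0.457 -0.266  0.141] tool units total [-0.86  0.01 -0.28]
[-0.0313, 0, 0.1374] [ 0.473 -0.27   0.137] tool units total [-0.88  0.    0.15]
[-0.0165, 0, 0.1276] [ 0.488 -0.274  0.128] tool units total [-0.76 -0.    0.46]
[-0.0046, 0, 0.1143] [ 0.499 -0.277  0.114] tool units total [-0.62 -0.    0.64]
```

The finger hit the handle's end face head-on: the force lies along the handle. I'll back off, go lower, then push in and up from underneath.

>>> jog_arm:
  motion:
    - [0.7,0,0,0,0,0]
    - [0.8,0,0,0,0,0]
    - [0,0,0,0,0,0]

```text
time: 13.95
eef_pos: [0.3826, -0.247, 0.1214]
ee_rot: [0.124, 0.992, -0.0, 0.0]
force: [0.6, -0.3, 0.0]
gripper_width: 0.0003
gripper_force: 0.0
```

Run:
```python
from h import *
a=viewer.get_image("scene")[170:300,170:350]
go([[-.14,0,.092],[-.124,0,.092],[-.103,0,.11],[-.066,0,.125]])
A=cv2.resize(a,None,fx=4,fy=4,interpolation=cv2.INTER_CUBIC)
cv2.imwrite("pics/s5.png",A)
```

```text
TCP in cell mm [-123.     0.2  121.5] F [ 0.4 -0.5 -0.5] t 14.0 w -0.0
turn units [-0.0004  0.0017  0.0005]
[-0.14, 0, 0.092] [ 0.368 -0.244  0.092] tool units total [ 0.85 -0.01  1.47]
[-0.124, 0, 0.092] [ 0.384 -0.248  0.092] tool units total [-0.8 -0.   0. ]
[-0.103, 0, 0.11] [ 0.404 -0.253  0.11 ] tool units total [-1.05 -0.   -0.9 ]
[-0.066, 0, 0.125] [ 0.44  -0.262  0.125] tool units total [-1.85 -0.   -0.75]
```

View pics/s5.png

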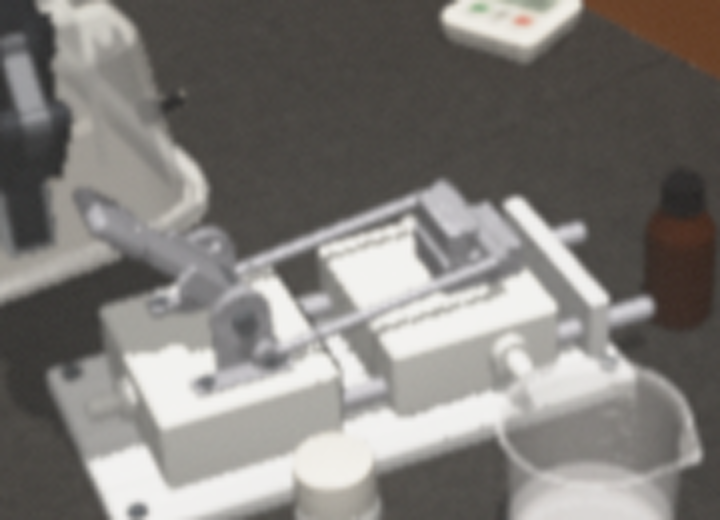

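The lever has lifted a little (tip now (85,200)) and the loop is still seated behind the lip. I'll go down 20 mm and push on.

>>> jog_arm:
  motion:
    - [0,0,0.6,0,0,0]
    - [0,0,0.4,0,0,0]
    - [-0.35,0,0,0,0,0]
    - [-0.3,0,-0.1,0,0,0]
    - [-0.3,0,-0.15,0,0,0]
    - [-0.3,0,-0.15,0,0,0]
    - [-0.3,0,-0.15,0,0,0]
    - [0,0,0,0,0,0]

```text
time: 14.8
eef_pos: [0.4105, -0.2536, 0.1119]
ee_rot: [0.124, 0.992, 0.001, -0.003]
force: [-7.6, 1.4, 5.4]
gripper_width: -0.0
gripper_force: 3.4
```

Run:
```python
from h import *
go([[-.066,0,.125],[-.063,0,.136],[-.0487,0,.141],[-.0313,0,.1374],[-.0165,0,.1276],[-.0046,0,.1143]])
```

```text
TCP in cell mm [-96.4   0.8 111.9] F [-7.6  1.4  5.4] t 14.8 w -0.0
turn units [ 0.0012 -0.0041  0.0002]
[-0.066, 0, 0.125] [ 0.44  -0.262  0.125] tool units total [-1.52 -0.04 -0.66]
[-0.063, 0, 0.136] [ 0.443 -0.263  0.136] tool units total [-0.15  0.   -0.55]
[-0.0487, 0, 0.141] [ 0.457 -0.266  0.141] tool units total [-0.71  0.   -0.25]
[-0.0313, 0, 0.1374] [ 0.473 -0.27   0.137] tool units total [-0.87 -0.    0.17]
[-0.0165, 0, 0.1276] [ 0.488 -0.274  0.128] tool units total [-0.74 -0.    0.49]
[-0.0046, 0, 0.1143] [ 0.499 -0.277  0.114] tool units total [-0.6  -0.    0.66]
```

>>> jog_arm:
  motion:
    - [-0.4,0,-0.2,0,0,0]
    - [-0.4,0,-0.2,0,0,0]
    - [-0.4,0,-0.2,0,0,0]
    - [-0.4,0,-0.2,0,0,0]
    - [-0.15,0,-0.3,0,0,0]
    - [0,0,0,0,0,0]

```text
time: 15.4
eef_pos: [0.4436, -0.261, 0.1328]
ee_rot: [0.123, 0.992, 0.002, -0.004]
force: [-5.6, 2.7, 0.8]
gripper_width: 0.0001
gripper_force: 3.2
```

Run:
```python
from h import *
go([[-.0487,0,.141],[-.0313,0,.1374],[-.0165,0,.1276],[-.0046,0,.1143]])
a=viewer.get_image("scene")[140:300,150:370]
A=cv2.resize(a,None,fx=3.3,fy=3.3,interpolation=cv2.INTER_CUBIC)
cv2.imwrite("pics/s6.png",A)
```

```text
TCP in cell mm [-62.5   1.7 132.8] F [-5.6  2.7  0.8] t 15.4 w 0.0
turn units [ 0.0018 -0.006   0.0008]
[-0.0487, 0, 0.141] [ 0.457 -0.266  0.141] tool units total [-0.69 -0.09 -0.42]
[-0.0313, 0, 0.1374] [ 0.473 -0.27   0.137] tool units total [-0.87 -0.    0.17]
[-0.0165, 0, 0.1276] [ 0.488 -0.274  0.128] tool units total [-0.74 -0.    0.48]
[-0.0046, 0, 0.1143] [ 0.499 -0.277  0.114] tool units total [-0.6  -0.    0.66]
```

View pics/s6.png

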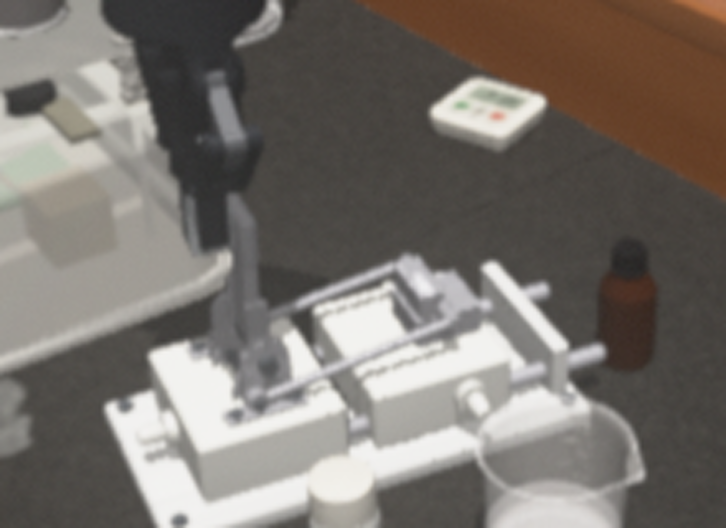

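The lever is upright, the loop is hooked, and the sliding half is being drawn in. I'll continue over the arc.

>>> jog_arm:
  motion:
    - [-0.35,-0.04,-0.25,0,0,0]
    - [-0.35,-0.04,-0.15,0,0,0]
    - [-0.3,0,0.02,0,0,0]
    - [-0.3,0,0.05,0,0,0]
    - [-0.3,0,0.12,0,0,0]
    - [0,0,0,0,0,0]

```text
time: 16.05
eef_pos: [0.4721, -0.2694, 0.1357]
ee_rot: [0.123, 0.992, 0.003, -0.007]
force: [-7.3, 2.3, -2.1]
gripper_width: -0.0002
gripper_force: 3.1
```

Run:
```python
from h import *
go([[-.0165,0,.1276],[-.0046,0,.1143],[.0012,0,.104],[.0051,0,.0927]])
```

```text
TCP in cell mm [-32.7   0.6 135.7] F [-7.3  2.3 -2.1] t 16.05 w -0.0
turn units [ 0.0024 -0.0092  0.0008]
[-0.0165, 0, 0.1276] [ 0.488 -0.274  0.128] tool units total [-0.82 -0.03  0.39]
[-0.0046, 0, 0.1143] [ 0.499 -0.277  0.114] tool units total [-0.6  -0.    0.66]
[0.0012, 0, 0.104] [ 0.505 -0.278  0.104] tool units total [-0.3  -0.    0.51]
[0.0051, 0, 0.0927] [ 0.509 -0.279  0.093] tool units total [-0.2  -0.    0.56]
```

>>> jog_arm:
  motion:
    - [-0.4,0,0.15,0,0,0]
    - [-0.4,0,0.25,0,0,0]
    - [-0.3,0,0.3,0,0,0]
    - [-0.3,0,0.35,0,0,0]
    - [0,0,0,0,0,0]

```text
time: 16.55
eef_pos: [0.5037, -0.2783, 0.1158]
ee_rot: [0.123, 0.992, 0.001, -0.002]
force: [-2.3, 1.3, 1.5]
gripper_width: -0.0001
gripper_force: 0.9
```

Run:
```python
from h import *
go([[.0012,0,.104],[.0051,0,.0927]])
```

```text
TCP in cell mm [ -0.   -0.3 115.8] F [-2.3  1.3  1.5] t 16.55 w -0.0
turn units [ 0.0007 -0.003   0.001 ]
[0.0012, 0, 0.104] [ 0.505 -0.278  0.104] tool units total [-0.06  0.01  0.59]
[0.0051, 0, 0.0927] [ 0.509 -0.279  0.093] tool units total [-0.2  -0.    0.56]
```

Now down onto the stop.

>>> jog_arm:
  motion:
    - [-0.1,0,0.3,0,0,0]
    - [-0.1,0,0.3,0,0,0]
    - [-0.1,0,0.25,0,0,0]
    - [0,0,0.2,0,0,0]
    - [0,0,0,0,0,0]

```text
time: 17.05
eef_pos: [0.5116, -0.2816, 0.0954]
ee_rot: [0.123, 0.992, -0.001, 0.001]
force: [1.0, -0.4, -0.9]
gripper_width: 0.0002
gripper_force: 0.0
```

>>> jog_arm:
  motion:
    - [0,0,0.2,0,0,0]
    - [0,0,0,0,0,0]

```text
time: 17.25
eef_pos: [0.5117, -0.2819, 0.0923]
ee_rot: [0.124, 0.992, -0.001, 0.001]
force: [0.7, -0.3, 2.9]
gripper_width: -0.0002
gripper_force: 1.1
```

Run:
```python
from h import *
go([[.0051,0,.0927]])
```

```text
TCP in cell mm [ 8.7 -1.8 92.3] F [ 0.7 -0.3  2.9] t 17.25 w -0.0
turn units [-0.0006  0.0016  0.0002]
[0.0051, 0, 0.0927] [ 0.509 -0.279  0.093] tool units total [ 0.18  0.09 -0.02]
```

>>> jog_arm:
  motion:
    - [0,0,0.12,0,0,0]
    - [0,0,0,0,0,0]

```text
time: 17.45
eef_pos: [0.5118, -0.2819, 0.0918]
ee_rot: [0.124, 0.992, -0.0, 0.002]
force: [-2.6, 2.0, 16.4]
gripper_width: -0.0002
gripper_force: 8.6
```

>>> jog_arm:
  motion:
    - [0,0,-0.5,0,0,0]
    - [0,0,-1,0,0,0]
    - [0,0,-1,0,0,0]
    - [0,0,-1,0,0,0]
    - [0,0,-1,0,0,0]
    - [0,0,-1,0,0,0]
    - [0,0,-1,0,0,0]
    - [0,0,-1,0,0,0]
    - [0,0,-1,0,0,0]
    - [0,0,-1,0,0,0]
    - [0,0,0,0,0,0]

```text
time: 18.55
eef_pos: [0.5121, -0.2822, 0.282]
ee_rot: [0.124, 0.992, -0.001, 0.003]
force: [0.2, -0.1, -0.7]
gripper_width: -0.0003
gripper_force: 0.0
```

Run:
```python
from h import *
o=cv2.imread("pics/scene0.png"); n=viewer.get_image("scene"); cv2.imwrite("pics/end.png",n)
t0=cv2.imread("pics/top0.png"); t=viewer.get_image("top")
# bottle/vial/beaker shift by template matching against the first picture
for nm,(x0,y0,x1,y1) in dict(bottle=(328,212,352,254),vial=(242,280,270,322),beaker=(298,285,348,322)).items():
    T=o[y0:y1,x0:x1]; S=n[y0-8:y1+8,x0-8:x1+8]; r=cv2.matchTemplate(S,T,cv2.TM_CCOEFF_NORMED); _,m,_,p=cv2.minMaxLoc(r); print(nm,round(m,3),p[0]-8,p[1]-8)
# keeper motion of the sliding half: its bright front post region
v=np.load("pose.npy")
T=o[215:255,265:300]; r=cv2.matchTemplate(n[200:275,235:320],T,cv2.TM_CCOEFF_NORMED); _,m,_,p=cv2.minMaxLoc(r); print("half px shift",round(m,2),p[0]-30,p[1]-15)
P=proj("scene",world(v[:3],[[.06,0,.07],[.04,0,.07]])); print("expected for 20 mm",(P[1]-P[0]).round(1))
go([])
```

```text
bottle 0.997 0 0
vial 1.0 0 0
beaker 1.0 0 0
half px shift 0.7 -11 3
expected for 20 mm [-10.3   2.9]
TCP in cell mm [  7.3  -1.1 279.2] F [-1.  -0.1 -0.8] t 18.65 w 0.0
turn units [-0.      0.0002  0.0005]
```

The handle met a stiff stop at the expected height, the sliding half shifted by 20 mm, and the neighbours have not moved. Handing in.

```bash
python3 -c "
from cell import robot
print(robot.finish_job())"
```

```text
the job is handed in; nothing more can be done
None
```

The filter cell is clamped shut and the job handed in at 18.7 s. The lever met a firm stop at its closed height, the sliding half moved in about 20 mm, the arm is clear, and the beaker, vial and bottle show no shift in the images; one early push met the handle end-on at about 42 N on the fingertips before I backed off.

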